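# Load the last dropper bottle and pin the carrier's retaining bar

## Task

Stand the loose dropper bottle upright in the empty cell of the bottle carrier, then swing the carrier's retaining bar shut over the bottles until the eye at its end is home between the two ears of the yoke. Then take the steel pin from its wooden block and pass it down through both ears and the eye until its collar rests on the upper ear, and let go. Leave the bottles that are already in the carrier upright in their cells, and do not push the beaker, dish, tape roll or stopper about.

Things in the scene. Friction and masses are not known exactly. Their poses are not given: they have to be found in the camera images.
- carrier: bottle carrier, fixed to the bench: grey base plate 64 x 260 x 7 mm (long side along its y), on it a row of three open plywood cells along y, each 46 x 42 mm inside, 46 mm apart (centres at y = -46, 0, +46 mm), cell floors at z = 8 mm, cell walls 4 mm thick with tops at z = 38 mm. A steel hinge post stands at y = +97.5 mm, the steel yoke at y = -97.5 mm. Origin: centre of the base's underside, z up; at yaw 0 its y axis is the robot's y
- bottle: the loose brown dropper bottle standing upright on the bench outside the carrier, 33 mm diameter body up to 62 mm, above it a black cap 22 mm across and rubber bulb (narrowing upwards), 98 mm high in all, 0.06 kg; can be held by the cap at about 70 mm height. Origin: centre of its underside, z up. Left or right of the carrier
- cork_disc: flat cork disc, 30 mm across, 1 mm thick, on the floor of the carrier's one empty cell (any of the three); its origin is the centre of that cell's floor, 8 mm above the bench
- bottle_in_1: dropper bottle already in a cell of the carrier, 33 mm diameter, 94 mm high. Origin: centre of its underside
- bottle_in_2: dropper bottle already in a cell of the carrier, 31 mm diameter, 90 mm high. Origin: centre of its underside
- bar (a joint): hinge of the retaining bar about the vertical hinge post, rad. 0 = shut against its stop (bar lies over the bottles along the carrier's -y direction, eye in line with the yoke's holes); grows as it opens, counter-clockwise from above, away from the robot. Starts open by 0.8 to 1.5 rad. Light friction (about 0.05 N m): it stays where it is left, no spring
- bar_knob (a point): middle of the upright black knob (16 mm diameter, from 124 to 160 mm above the bench) on the retaining bar, 110 mm from the hinge axis; this point is 142 mm above the bench. The flat steel bar is 14 mm wide and 8 mm thick, underside 116 mm above the bench
- bar_eye (a point): centre of the 14 mm hole in the bar's free end, at the bar's top face (124 mm above the bench), 195 mm from the hinge axis; the eye plate is 28 x 28 x 8 mm. When the bar is shut the hole lies in line with the yoke's holes
- yoke_hole (a point): centre of the 13 mm vertical hole in the yoke's upper ear, at the ear's top face, 131 mm above the bench. Ears 28 x 29 x 6 mm, the upper from 125 to 131 mm, the lower, with a hole in line, from 109 to 115 mm; they are joined by an upright plate on the outer (-y) side and open to the other sides
- pin_block: wooden block 56 x 56 x 50 mm with a vertical through hole 12 mm wide, fixed to the bench left or right of the carrier, opposite the bottle. Origin: centre of its underside
- pin: steel pin, 84 mm long, 0.07 kg: shank 10 mm diameter with its last 6 mm tapered to 4 mm, from the tip to 44 mm; flat collar 24 mm across from 44 to 48 mm; knob 16 mm diameter from 48 to 84 mm. Origin: the tip, z towards the knob. At the start it stands in the block, knob up, collar on the block's top, tip 6 mm above the bench
- beaker: empty glass beaker, 76 x 82 x 95 mm, stands behind the carrier; leave alone. Origin: centre of its underside
- dish: white porcelain dish, 72 x 68 x 29 mm, on the bench at the right; leave alone. Origin: centre of its underside
- tape_roll: roll of white tape, 37 x 42 x 18 mm, on the bench near the robot; leave alone. Origin: centre of its underside
- stopper: rubber stopper, 27 mm across, 26 mm high, on the bench near the robot; leave alone. Origin: centre of its underside

How it is judged:
By the outcome, as a careful person would: the job done as asked, in the order asked, and still so for the second after the job is handed in, with the robot touching nothing.
It also fails if it takes over 70 s, if anything falls off the work surface, if the arm or the gripper's body presses on something with over 40 N, if the wrist force passes 120 N, or if a joint passes its speed limit or range.

## Robot

A 7-joint arm with a two-finger parallel gripper is mounted at the origin on a cart in front of the work surface, level with it; the furniture and walls round the work are solid. World frame = base frame: x ahead of the robot, y to its left, z up, the work surface at z = 0. Lengths are in m, angles in rad, forces in N, time in s.
With the tool pointing down it reaches from about 0.425 to 0.95 m from the base axis. Payload 4.7 kg.
Tool frame: the origin (TCP) lies on the centre line of the jaws, within the pads' length; the fingertips stand robot.nose_length ahead of it and the grasp point (between the pads) lies 8 mm behind it (robot.nose_length is the distance from the TCP to the fingertips, in m); z points along the fingers, y is the line along which they close (so a half turn about z gives the same grasp; the last joint's range is limited). The gripper opens to 85 mm and grips with 20 to 120 N. Pads are 22 mm wide; open, the fingers measure 114 mm over their backs; the gripper's body (76 mm by 85 mm) begins 54 mm behind the grasp point. The pads swing forward as they close: fully open they stand 13 mm farther back than shut.
Start: joints at [1.264, 0.469, -0.049, 1.532, 0.024, 1.141, -0.082], TCP at [0.185, -0.649, 0.242] pointing down, gripper open.
Joint ranges: [-2.59, 2.59], [-0.33, 1.99], [-1.39, 1.29], [0.1, 2.45], [-1.04, 4.18], [0.21, 1.99], [-2.66, 2.66]. Speed limits (rad/s): [2.57, 2.57, 3.14, 3.14, 3.14, 3.14, 3.14].

## Interface

Orientations are given as [roll, pitch, yaw] about the fixed x, y, z axes, in that order (R = Rz(yaw) Ry(pitch) Rx(roll)).
In Python, from plant import robot gives the robot as it stands. Calls block until the motion is done:
- robot.goto(position, orientation): joint-space move of the TCP to a pose.
- robot.move_straight(position, vel=0.15, attitude=None, contact_N=None): straight line of the TCP; attitude=None keeps the orientation; vel is the mean speed in m/s. With contact_N (N) it stops when the force on the tool has changed by that much, and returns True; else False.
- robot.move_joints(angles): joint-space move.
- robot.grip(opening, strength=None): opening from 0.0 (shut) to 1.0 (fully open); strength is the grip in N (None keeps the last); returns when the fingers have stopped.
- robot.sleep(seconds).
- robot.inverse_kinematics(position, orientation): joint angles nearest the present ones, or None.
- robot.sense(): the state.
- robot.grab_frame(name): name is "scene" or "side" or "wrist"; returns a dict with "image" (480x640x3 uint8, red, green, blue), "range_z" (480x640 float32, m along the optical axis (not along the pixel's ray), 0 where there is no reading), "fx", "fy", "cx", "cy" (pixels), "dist_coeffs" ([k1, k2, p1, p2, k3] as OpenCV has them; the pictures are not rectified), "R" (3x3) and "t" (3): a world point X has camera coordinates R X + t. Camera axes: x right, y down, z forward; pixel columns grow to the right and rows downward; lengths in m; the calibration is good to about 2 mm. A picture is of the moment at which its call begins.
A pose or a line that the arm cannot do raises robot.IKError and nothing moves.
- robot.close_job(): hands the job in; it is judged then, once.
The state is a dict: "t": time; "joint_pos": joint angles; "joint_velocities": joint speeds; "effort": joint torques, N m; "tcp_pos": TCP position; "tcp_rot": TCP orientation; "wrist_force": force on the tool from outside, world axes, zero at the start; "torque": the same for the moment, N m; "opening": opening from 0.0 (shut) to 1.0 (fully open); "gripper_force": force on a finger pad.
Only numpy, scipy, OpenCV 4.12 (cv2) and the standard library are available. Lean on these libraries where they do the work, as an engineer would, in place of code of your own. Each camera call takes 0.05 s, during which the arm holds its last target. There are 200 camera calls.

## Working session

There is one attempt and no reset: what is moved stays moved. The work goes in short steps, each a Python script; the robot and the scene stay as the last script left them, time stands still between calls to the robot, and variables do not carry over. Pictures are saved under pics/ and viewed, at most 10 in all, crops included, and the job is handed in when it is done.

```bash
ls; mkdir -p pics
python3 - <<'E'
from plant import robot
import cv2, numpy as np
print(robot.nose_length, robot.sense())
for n in("scene","side"):
    f=robot.grab_frame(n); cv2.imwrite(f"pics/{n}0.png",f["image"][:,:,::-1]); np.savez(f"{n}0.npz",**f)
    print(n,f["fx"],f["cx"],f["dist_coeffs"],-f["R"].T@f["t"],f["R"][2])
E
```

```text
pics
0.011 {'t': 0.0, 'joint_pos': array([ 1.26410727,  0.46945965, -0.04859374,  1.53368538,  0.02407734,
        1.14098915, -0.08228173]), 'joint_velocities': array([ 9.26562528e-05, -1.15024417e-03,  3.13177319e-04, -7.88910365e-04,
       -2.48763510e-05,  1.56837461e-03,  2.37402785e-03]), 'effort': array([ 1.86249081e-04, -5.10302317e+01, -4.68351971e-02, -2.37715656e+01,
        1.05497410e-02,  7.45926693e-03,  1.02385846e-05]), 'tcp_pos': array([ 0.18496908, -0.64858279,  0.24125272]), 'tcp_rot': array([-3.13963638e+00,  5.12022391e-05,  2.77828284e-01]), 'wrist_force': array([ 0.41781535, -0.47370896,  0.46511634]), 'torque': array([ 0.03755576,  0.02737399, -0.0118514 ]), 'gripper_force': 0.0, 'opening': 0.9956346948641192}
scene 535.1616365761986 316.07521461279566 [-0.02334503  0.          0.          0.          0.        ] [-0.1206924   0.31466691  0.90619624] [ 0.61018772 -0.29038215 -0.73712221]
side 477.0592700184707 320.4441214208192 [-0.06797208  0.          0.          0.          0.        ] [-4.50071456e-04  9.34597806e-01  7.12573032e-01] [ 0.45073755 -0.76071369 -0.46706568]
```

View pics/scene0.png

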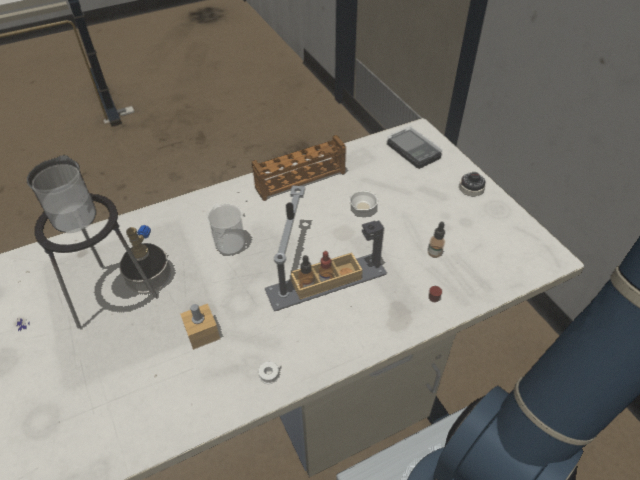

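View pics/side0.png

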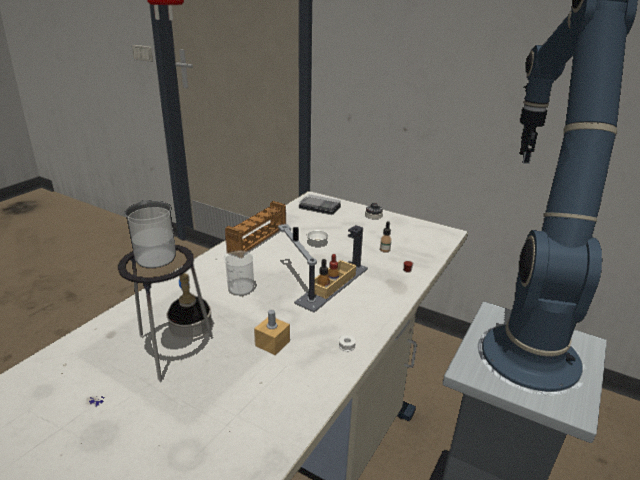

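The scene view shows the bottle at about (437,238), the pin in its block at (200,325), and the carrier running from (275,293) to (378,265). The empty cell is the right-hand one (-y) at about (346,268). The bar is open: hinge at (281,258), knob at (290,211), eye at (299,191).

```bash
cat > h.py <<'E'
import numpy as np, cv2
def K(f): return np.array([[f["fx"],0,f["cx"]],[0,f["fy"],f["cy"]],[0,0,1]],float)
def ray(f,uv):
    p=cv2.undistortPoints(np.array(uv,float).reshape(-1,1,2),K(f),np.array(f["dist_coeffs"],float)).reshape(-1,2)
    d=np.c_[p,np.ones(len(p))]; return -f["R"].T@f["t"], d@f["R"]
def at_z(f,uv,z):
    o,d=ray(f,uv); return o+d*((z-o[2])/d[:,2])[:,None]
def cloud(f):
    v,u=np.mgrid[:480,:640]; o,d=ray(f,np.c_[u.ravel(),v.ravel()])
    z=np.asarray(f["range_z"],float).ravel(); P=o+d*z[:,None]; P[z==0]=np.nan
    return P.reshape(480,640,3)
def near(P,c,r,z0,z1):
    Q=P.reshape(-1,3); m=(np.hypot(Q[:,0]-c[0],Q[:,1]-c[1])<r)&(Q[:,2]>z0)&(Q[:,2]<z1); return Q[m]
def circ(Q,r):
    from scipy.optimize import least_squares
    return least_squares(lambda p:np.hypot(Q[:,0]-p[0],Q[:,1]-p[1])-r,Q[:,:2].mean(0)+[.01,0],loss="soft_l1",f_scale=.001)
E
python3 - <<'E'
from h import *
np.set_printoptions(precision=4,suppress=True)
F={n:dict(np.load(f"{n}0.npz")) for n in("scene","side")}
s=F["scene"];Ps=cloud(s)
for n,uv,z in [("bottle",(441,224),.098),("pin",(196,306),.09),("hinge",(281,257),.13),("barknob",(290,205),.16),("eye",(299,190),.124),("yoke",(373,228),.131),("cell",(346,270),.009),("tape",(269,371),.018),("stop",(435,292),.026),("beaker",(228,240),.0),("dish",(363,203),.029)]:
    print(n,at_z(s,[uv],z)[0],Ps[uv[1],uv[0]])
for n,f in F.items():
    P=cloud(f)
    b=at_z(s,[(441,224)],.098)[0]; 
    for c,r,z0,z1,R in [(b,.04,.01,.055,.0165),(b,.03,.064,.078,.011),(at_z(s,[(196,306)],.09)[0],.02,.06,.085,.008),(at_z(s,[(290,205)],.16)[0],.03,.13,.156,.008),(at_z(s,[(281,257)],.13)[0],.03,.03,.1,.007)]:
        Q=near(P,c,r,z0,z1); 
        if len(Q)>8:
            q=circ(Q,R); print(n,len(Q),q.x,np.abs(q.fun).mean())
    t=near(P,at_z(s,[(373,228)],.131)[0],.05,.126,.14); print("yoke top",len(t),t.mean(0),np.c_[t.min(0),t.max(0)].ravel())
    t=near(P,at_z(s,[(196,306)],.05)[0],.06,.045,.055); r=cv2.minAreaRect(t[:,:2].astype(np.float32)*1000);print("block",len(t),r)
    t=near(P,at_z(s,[(326,282)],.02)[0],.16,.003,.011); r=cv2.minAreaRect(t[:,:2].astype(np.float32)*1000);print("base",len(t),r)
    t=near(P,at_z(s,[(290,225)],.124)[0],.13,.119,.129); print("bar",len(t),cv2.fitLine(t[:,:2].astype(np.float32),cv2.DIST_HUBER,0,.01,.01).ravel(),t[:,2].mean())
E
```

```text
bottle [ 0.4733 -0.2601  0.098 ] [ 0.4722 -0.259   0.0995]
pin [0.5108 0.2661 0.09  ] [0.5107 0.2661 0.0901]
hinge [0.5165 0.0867 0.13  ] [0.518  0.0862 0.1282]
barknob [0.6108 0.0231 0.16  ] [0.6111 0.023  0.1596]
eye [ 0.6801 -0.028   0.124 ] [ 0.6884 -0.0315  0.116 ]
yoke [ 0.5019 -0.1088  0.131 ] [ 0.5148 -0.1176  0.115 ]
cell [ 0.5175 -0.0594  0.009 ] [ 0.5185 -0.06    0.0075]
tape [0.3635 0.1863 0.018 ] [0.3729 0.1838 0.0007]
stop [ 0.3713 -0.1867  0.026 ] [ 0.3717 -0.1871  0.0253]
beaker [0.7267 0.1368 0.    ] [0.6784 0.1469 0.0516]
dish [ 0.6659 -0.1854  0.029 ] [ 0.6872 -0.1989  0.0053]
scene 243 [ 0.4792 -0.2639] 0.0022331685560795073
scene 70 [ 0.479  -0.2643] 0.001704682551832902
scene 68 [0.5112 0.2699] 0.0006845293619423464
scene 69 [0.6131 0.0238] 0.0008593012947306627
scene 174 [0.5227 0.086 ] 0.0041200809038964715
yoke top 202 [ 0.5051 -0.1111  0.1304] [ 0.4904  0.5231 -0.1331 -0.0919  0.1261  0.1351]
block 575 ((511.3616943359375, 269.8912048339844), (56.15921401977539, 58.49958419799805), 89.53437805175781)
base 1683 ((502.8031921386719, 1.286163330078125), (306.7391357421875, 302.44891357421875), 49.38643264770508)
bar 573 [ 0.8156 -0.5786  0.5957  0.0344] 0.12375708659012331
side 151 [ 0.4801 -0.2641] 0.0025358286966281865
side 37 [ 0.4787 -0.2639] 0.0018700940925293372
side 63 [0.5125 0.2709] 0.0009341893539134332
side 53 [0.6146 0.0246] 0.0012791671130095916
side 182 [0.5236 0.087 ] 0.005922918297103642
yoke top 87 [ 0.5074 -0.1073  0.132 ] [ 0.4944  0.5235 -0.1315 -0.0868  0.1269  0.1351]
block 348 ((512.2210083007812, 271.7027587890625), (59.608604431152344, 57.65618896484375), 87.6669921875)
base 1332 ((499.4901123046875, -2.769378662109375), (311.9380798339844, 317.18011474609375), 65.2533187866211)
bar 316 [ 0.8186 -0.5744  0.6013  0.0368] 0.1252454481427009
```

Run:
```python
from plant import robot
from h import *
np.set_printoptions(precision=4,suppress=True)
for y in (-1.65,-.08,1.49):
    for p in ([.45,-.02,.4],[.479,-.264,.15],[.51,-.06,.12],[.613,.024,.145],[.511,.27,.15]):
        print(y,p,robot.inverse_kinematics(p,[np.pi,0,y]))
robot.goto([.45,-.02,.38],[np.pi,0,1.49])
f=robot.grab_frame("wrist"); cv2.imwrite("pics/w1.png",f["image"][:,:,::-1]); np.savez("w1.npz",**f)
print(robot.sense()["t"],-f["R"].T@f["t"],f["R"][2])
for n in("scene0","side0","w1"):
    P=cloud(dict(np.load(n+".npz")))
    t=near(P,[.513,-.011],.085,.034,.042); r=cv2.minAreaRect(t[:,:2].astype(np.float32)*1000);print("walls",len(t),r)
    t=near(P,[.505,-.11],.03,.12,.2);print(np.percentile(t[:,2],[5,50,95,100]) if len(t) else 0)
```

```text
-1.65 [0.45, -0.02, 0.4] None
-1.65 [0.479, -0.264, 0.15] [-0.3673  0.598   1.1156  1.9768 -0.6526  0.9839 -2.1516]
-1.65 [0.51, -0.06, 0.12] [-0.776   0.6001  1.1153  2.0758 -0.7     0.9062 -2.4826]
-1.65 [0.613, 0.024, 0.145] [ 0.6568  0.7862 -1.1807  1.7393  0.7878  1.1769  2.3073]
-1.65 [0.511, 0.27, 0.15] [ 0.2445  0.7186 -1.1783  1.8197  0.7391  1.1269  1.8658]
-0.08 [0.45, -0.02, 0.4] [ 0.6635  0.0216 -0.7129  1.7628  0.0144  1.3625 -1.7031]
-0.08 [0.479, -0.264, 0.15] [ 0.5802  0.3725 -0.1924  1.9267  0.0927  0.8508 -1.3113]
-0.08 [0.51, -0.06, 0.12] [ 0.3622  0.3893 -0.4037  2.0162  0.2145  0.7761 -1.8191]
-0.08 [0.613, 0.024, 0.145] [ 0.259   0.5177 -0.5016  1.7611  0.2993  0.9392 -2.0167]
-0.08 [0.511, 0.27, 0.15] [-0.6692  0.4086  0.1423  1.8712 -0.074   0.8668 -2.1413]
1.49 [0.45, -0.02, 0.4] [ 0.7652  0.0287 -0.8174  1.7591  0.0214  1.3629 -0.1372]
1.49 [0.479, -0.264, 0.15] [ 0.8189  0.4107 -0.4973  1.9129  0.2499  0.8787  0.1149]
1.49 [0.51, -0.06, 0.12] [ 0.527   0.4284 -0.6144  2.0073  0.3382  0.8063 -0.3632]
1.49 [0.613, 0.024, 0.145] [ 0.3796  0.5604 -0.6784  1.754   0.4148  0.9749 -0.5426]
1.49 [0.511, 0.27, 0.15] [ 0.1485  0.6132 -0.9893  1.8241  0.5937  1.0345 -1.1582]
2.625 [0.4564 0.0519 0.5122] [-0.0246 -0.2881 -0.9573]
walls 441 ((514.7496337890625, -10.288253784179688), (142.81773376464844, 57.985389709472656), 85.42899322509766)
[0.1249 0.1304 0.1331 0.1351]
walls 244 ((515.6038208007812, -8.2742919921875), (146.11349487304688, 57.11219787597656), 86.18467712402344)
[0.1248 0.1323 0.1347 0.1351]
walls 1638 ((515.17626953125, -9.92205810546875), (141.952392578125, 54.551395416259766), 85.28079223632812)
[0.1282 0.1318 0.1331 0.1345]
```

View pics/w1.png

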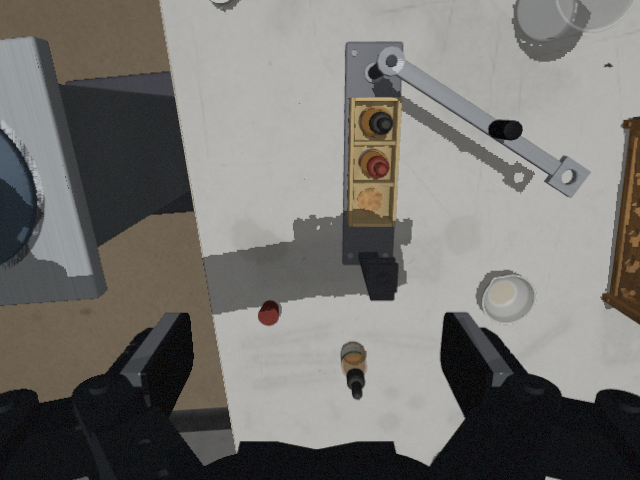

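The wrist view confirms the layout: cork in the empty cell at (370,203), yoke at (380,275), eye at (569,177), bar knob at (508,130). The carrier centre is (0.515,-0.010) with yaw -0.082, which agrees with the hinge fit. Next I grasp the bottle by its cap.

Run:
```python
from plant import robot
from h import *
np.set_printoptions(precision=4,suppress=True)
f=dict(np.load("w1.npz"))
print("cork",at_z(f,[(370,203)],.009),"eye",at_z(f,[(569,177)],.124),"hinge",at_z(f,[(392,61)],.124))
A=[np.pi,0,1.49]
robot.goto([.479,-.264,.2],A)
print(robot.move_straight([.479,-.264,.073],vel=.12,contact_N=8))
robot.grip(0.0,strength=30)
s=robot.sense();print(s["t"],s["opening"],s["gripper_force"],s["tcp_pos"],s["wrist_force"])
robot.move_straight([.479,-.264,.2],vel=.15)
s=robot.sense();print(s["t"],s["opening"],s["gripper_force"],s["tcp_pos"],s["tcp_rot"],s["wrist_force"])
f=robot.grab_frame("scene"); cv2.imwrite("pics/s2.png",cv2.resize(f["image"][120:300,330:570,::-1],None,fx=3,fy=3)); np.savez("s2.npz",**f)
g=robot.grab_frame("side"); np.savez("sd2.npz",**g)
for f in(f,g):
    P=cloud(f)
    Q=near(P,[.479,-.264],.03,.13,.185); print(len(Q),np.percentile(Q[:,2],[0,2,50]))
    for a in(.132,.145,.16,.175):
        q=near(P,[.479,-.264],.03,a,a+.015); 
        if len(q)>8: print(a,circ(q,.0165).x)
```

```text
cork [[ 0.5117 -0.0595  0.009 ]] eye [[ 0.6824 -0.0248  0.124 ]] hinge [[0.5236 0.0872 0.124 ]]
False
5.6 0.23527413520425078 29.389531937222557 [ 0.4791 -0.2641  0.0733] [-0.2553 -0.3265  3.3525]
6.6 0.24291528085079409 29.321615870576352 [ 0.4782 -0.2638  0.199 ] [-3.1397 -0.0008  1.4899] [-0.1629 -0.3997 -0.6012]
341 [0.1304 0.1326 0.1594]
0.132 [ 0.4786 -0.2625]
0.145 [ 0.4787 -0.2625]
0.16 [ 0.4798 -0.2643]
0.175 [ 0.4814 -0.2695]
193 [0.1305 0.1313 0.157 ]
0.132 [ 0.4795 -0.2632]
0.145 [ 0.4798 -0.263 ]
0.16 [ 0.4805 -0.2637]
0.175 [ 0.4808 -0.2692]
```

View pics/s2.png

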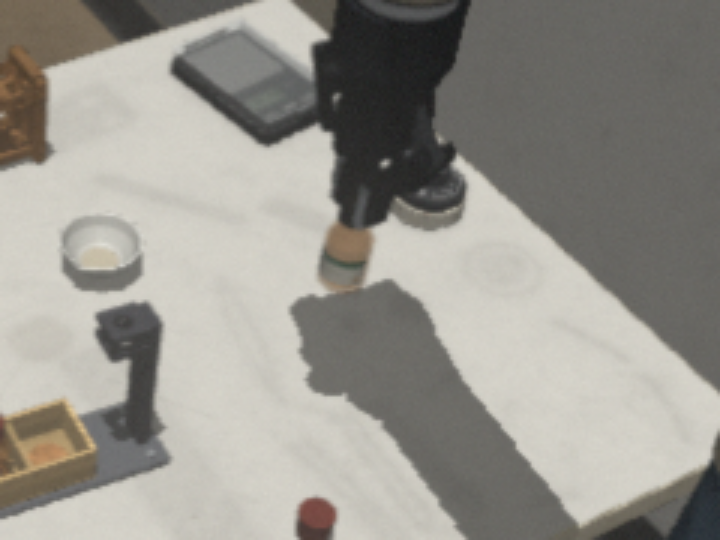

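The bottle hangs upright in the gripper. The crop also shows the yoke hole at about (125,320), with clear space around it. Next I place the bottle.

Run:
```python
from plant import robot
from h import *
np.set_printoptions(precision=4,suppress=True)
p=[.5115,-.0555]
robot.move_straight([.479,-.264,.235],vel=.15)
robot.move_straight(p+[.235],vel=.2)
print(robot.move_straight(p+[.125],vel=.15))
c=robot.move_straight(p+[.080],vel=.06,contact_N=4)
s=robot.sense();print(c,s["t"],s["opening"],s["tcp_pos"],s["wrist_force"])
robot.sleep(.2)
robot.grip(.5); s=robot.sense();print(s["opening"],s["wrist_force"])
robot.move_straight(p+[.25],vel=.2)
robot.move_straight([.45,-.02,.33],vel=.25)
s=robot.sense();print(s["t"],s["tcp_pos"])
f=robot.grab_frame("wrist"); cv2.imwrite("pics/w3.png",f["image"][:,:,::-1]); np.savez("w3.npz",**f)
P=cloud(f)
t=near(P,[.514,-.01],.085,.034,.042); print("walls",cv2.minAreaRect(t[:,:2].astype(np.float32)*1000))
t=near(P,[.507,-.107],.04,.127,.136); print("yoke",len(t),cv2.minAreaRect(t[:,:2].astype(np.float32)*1000))
```

```text
False
True 9.875 0.2424424330822999 [ 0.5109 -0.0553  0.0812] [-0.2875 -0.0131  6.7282]
0.49859967158767227 [ 0.6689 -0.2592  0.305 ]
11.9833 [ 0.4498 -0.0208  0.3289]
walls ((515.03076171875, -10.000961303710938), (141.5902099609375, 54.48689270019531), 85.46461486816406)
yoke 572 ((507.4068908691406, -104.34449005126953), (23.742544174194336, 28.332202911376953), 84.7829360961914)
```

View pics/w3.png

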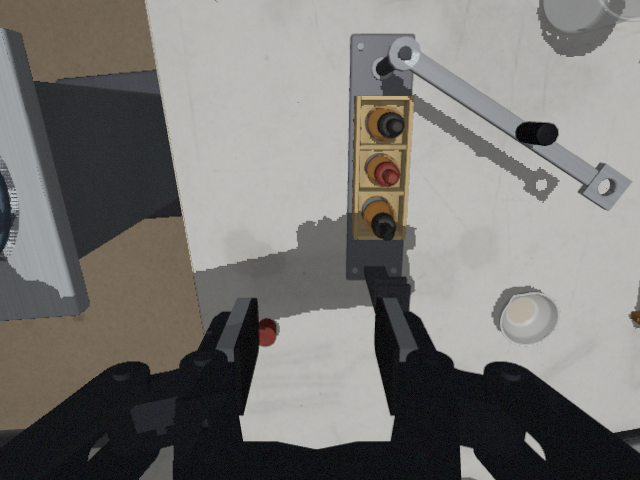

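The bottle is upright in its cell, cap at (383,228). The bar is still open, with its eye at (605,187) and knob at (538,132). I'll swing it shut with the fingers loosely around the knob.

Run:
```python
from plant import robot
from h import *
np.set_printoptions(precision=4,suppress=True)
H=np.array([.5232,.0872]); sh=-1.6516
def pose(a,z=.148): return [*(H+.11*np.array([np.cos(a),np.sin(a)])),z],[np.pi,0,a+np.pi]
robot.grip(.42)
p,o=pose(-.6128,.21); robot.goto(p,o)
p,o=pose(-.6128); print(robot.move_straight(p,vel=.1,contact_N=6)); s=robot.sense(); print(s["t"],s["tcp_pos"],s["opening"])
for a in np.linspace(-.6128,sh+.04,6)[1:]:
    p,o=pose(a); 
    if robot.move_straight(p,vel=.12,attitude=o,contact_N=15): print("contact",a); break
p,o=pose(sh-.2); o=pose(sh)[1]
print(robot.move_straight(p,vel=.04,attitude=o,contact_N=6))
s=robot.sense(); print(s["t"],s["tcp_pos"],s["wrist_force"])
q=s["tcp_pos"].copy(); q[2]=.33; robot.move_straight([q[0]+.006,q[1],.148],vel=.05)
robot.move_straight([q[0]+.006,q[1],.24],vel=.2); robot.move_straight([.45,-.02,.35],vel=.3)
f=robot.grab_frame("wrist"); cv2.imwrite("pics/w4.png",f["image"][:,:,::-1]); np.savez("w4.npz",**f)
P=cloud(f); t=near(P,[.515,-.01],.1,.12,.128)
print(robot.sense()["t"],cv2.fitLine(t[:,:2].astype(np.float32),cv2.DIST_HUBER,0,.01,.01).ravel())
```

```text
False
13.8833 [0.6136 0.0242 0.1485] 0.42008399161571935
True
16.1083 [ 0.504  -0.0202  0.1483] [2.0017 0.1801 0.9735]
17.6083 [0.0842 0.9965 0.5158 0.0074]
```

View pics/w4.png

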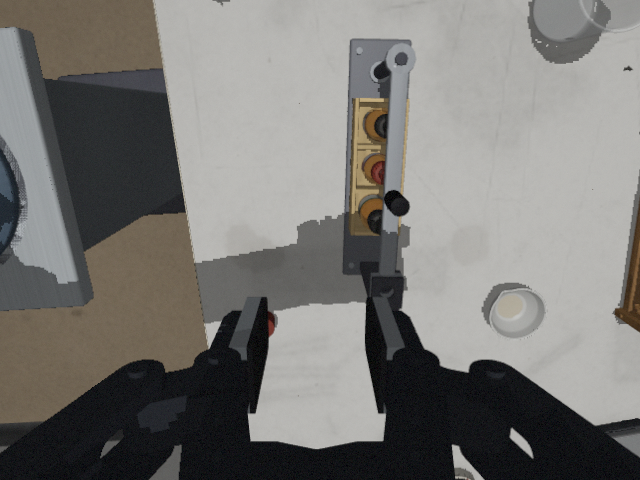

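The bar is shut: its direction slope is 0.084 against the carrier's 0.081, with the eye in the yoke near (388,291). I'll look closely at the yoke hole and the pin.

Run:
```python
from plant import robot
from h import *
np.set_printoptions(precision=4,suppress=True)
A=[np.pi,0,1.49]
robot.grip(1.0)
robot.goto([.507,-.13,.25],A)
f=robot.grab_frame("wrist"); np.savez("w5.npz",**f)
uv=cv2.projectPoints(np.array([[.507,-.107,.131]]),cv2.Rodrigues(f["R"])[0],f["t"],K(f),np.array(f["dist_coeffs"],float))[0].ravel(); print(uv)
a=f["image"][:,:,::-1]; u,v=uv.astype(int); u0,v0=u-50,v-40
robot.move_straight([.51,.1,.27],vel=.35)
robot.goto([.5115,.24,.22],A)
g=robot.grab_frame("wrist"); np.savez("w6.npz",**g)
uw=cv2.projectPoints(np.array([[.5115,.27,.09]]),cv2.Rodrigues(g["R"])[0],g["t"],K(g),np.array(g["dist_coeffs"],float))[0].ravel(); print(uw)
b=g["image"][:,:,::-1]; u1,v1=int(uw[0])-50,int(uw[1])-40
up=lambda m,u,v:cv2.resize(m[max(v,0):max(v,0)+80,u:u+100],(500,400),interpolation=cv2.INTER_CUBIC)[:, :395]
print(u0,v0,u1,max(v1,0),robot.sense()["t"])
cv2.imwrite("pics/c5.png",np.hstack([up(a,u0,v0),up(b,u1,v1)]))
P=cloud(g)
for r in((.056,.086),): q=near(P,[.5115,.27],.018,*r); c=circ(q,.008); print(len(q),c.x,np.abs(c.fun).mean())
q=near(P,[.5115,.27],.012,.086,.095); print("top",len(q),(q.min(0)+q.max(0))/2,q.mean(0))
t=near(P,[.5115,.27],.045,.045,.0525); print("block",cv2.minAreaRect(t[:,:2].astype(np.float32)*1000))
P=cloud(f); t=near(P,[.507,-.107],.04,.127,.136); print("yoke",cv2.minAreaRect(t[:,:2].astype(np.float32)*1000))
```

```text
[312.6812 200.7129]
[311.1516 181.1043]
262 160 261 141 20.3833
131 [0.5138 0.2837] 0.0020439114252718002
top 508 [0.5108 0.2702 0.0896] [0.5108 0.2705 0.0906]
block ((510.6710510253906, 269.9501647949219), (56.3955192565918, 56.15449523925781), 89.11885070800781)
yoke ((507.3556213378906, -103.3859634399414), (54.494144439697266, 28.00735855102539), 85.98627471923828)
```

View pics/c5.png

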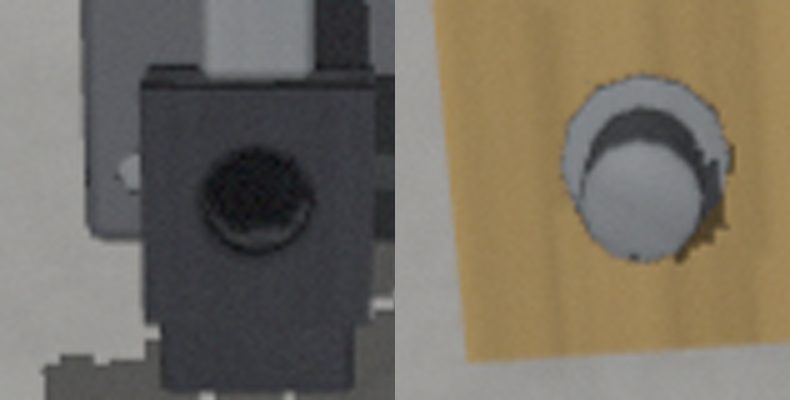

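Hole centre is at crop (257,200), which is pixel (313.4,200). Pin top is at crop (642,201), which is pixel (310.4,181.2). Both are within 1 px of the predictions, so I'll grasp the pin and insert it.

Run:
```python
from plant import robot
from h import *
np.set_printoptions(precision=4,suppress=True)
h=at_z(dict(np.load("w5.npz")),[(313.2,200)],.131)[0]; p=at_z(dict(np.load("w6.npz")),[(310.4,181.2)],.09)[0]; print(h,p)
assert np.hypot(*(h-[.507,-.107,.131])[:2])<.003 and np.hypot(*(p-[.511,.270,.09])[:2])<.003
A=[np.pi,0,1.49]
x,y=p[:2]
robot.goto([x,y,.15],A)
print(robot.move_straight([x,y,.070],vel=.12,contact_N=8))
robot.grip(0.0,strength=60)
s0=robot.sense();print(s0["t"],s0["opening"],s0["gripper_force"],s0["tcp_pos"],s0["wrist_force"])
robot.move_straight([x,y,.26],vel=.15)
robot.move_straight([*h[:2],.26],vel=.3)
robot.move_straight([*h[:2],.21],vel=.1)
robot.sleep(.2)
s=robot.sense();print(s["t"],s["opening"],s["gripper_force"],s["tcp_pos"],s["tcp_rot"],s["wrist_force"])
np.save("hole.npy",np.r_[h,p])
ims=[]
for n in("scene","side"):
    f=robot.grab_frame(n); P=cloud(f); np.savez(n+"7.npz",**f)
    q=near(P,h,.025,.152,.184)
    if len(q)>8:
        for a,b in((.152,.168),(.168,.184)):
            k=q[(q[:,2]>a)&(q[:,2]<b)]; print(n,len(k),circ(k,.005).x)
    uv=cv2.projectPoints(h.reshape(1,3)+[0,0,.02],cv2.Rodrigues(f["R"])[0],f["t"],K(f),np.array(f["dist_coeffs"],float))[0].ravel().astype(int)
    ims.append(cv2.resize(f["image"][uv[1]-40:uv[1]+40,uv[0]-40:uv[0]+40,::-1],(395,395),interpolation=cv2.INTER_CUBIC))
cv2.imwrite("pics/c7.png",np.hstack(ims))
```

```text
[ 0.5073 -0.1066  0.131 ] [0.511 0.27  0.09 ]
False
22.25 0.16774289775149887 58.509116121567786 [0.5112 0.2701 0.0703] [0.0515 0.1145 1.1677]
25.925 0.16663971235416453 58.43115631956607 [ 0.5078 -0.1066  0.2107] [3.1402 0.0003 1.49  ] [-0.3781 -0.0393  0.0169]
scene 27 [ 0.5006 -0.1033]
scene 28 [ 0.5085 -0.1076]
side 15 [ 0.5091 -0.1055]
side 22 [ 0.5089 -0.1055]
```

View pics/c7.png

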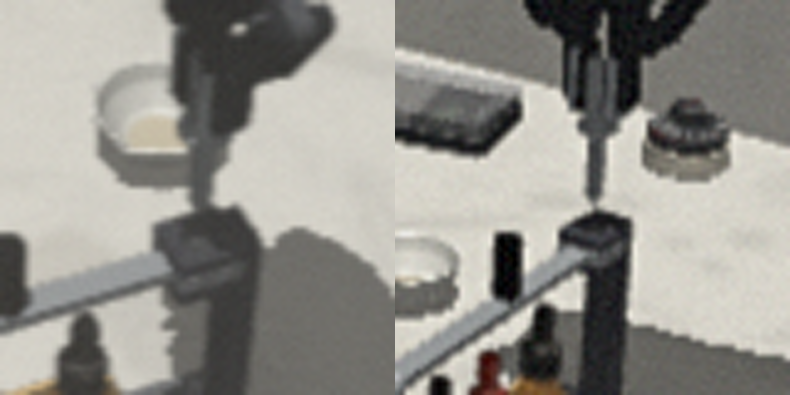

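The pin hangs straight, with its tip directly above the yoke hole in both views: scene crop (205,205), side crop (597,200). Inserting now.

Run:
```python
from plant import robot
from h import *
np.set_printoptions(precision=4,suppress=True)
h=np.load("hole.npy")[:3]
ok=False
for dx,dy in [(0,0),(-.0015,0),(.0015,0),(0,.0015),(0,-.0015),(-.0025,-.0015),(-.0025,.0015),(.0025,0)]:
    robot.move_straight([h[0]+dx,h[1]+dy,.202],vel=.05)
    c=robot.move_straight([h[0]+dx,h[1]+dy,.1495],vel=.04,contact_N=6)
    s=robot.sense(); print(dx,dy,c,s["t"],s["tcp_pos"],s["wrist_force"])
    if s["tcp_pos"][2]<.1545: ok=True; break
    if s["tcp_pos"][2]<.18: break
print(ok)
```

```text
0 0 True 27.5083 [ 0.5072 -0.1066  0.1512] [-1.5889 -0.0921  5.0956]
True
```

The pin seated first try, at the expected TCP height of 0.151. I'll release it, back off and check.

Run:
```python
from plant import robot
from h import *
np.set_printoptions(precision=4,suppress=True)
h=np.load("hole.npy")[:3]
robot.grip(.6); robot.sleep(.2)
robot.move_straight([h[0],h[1],.28],vel=.12)
robot.move_straight([.47,-.03,.38],vel=.25)
ims=[]
for n in("scene","side","wrist"):
    f=robot.grab_frame(n); P=cloud(f)
    q=near(P,h,.02,.137,.19); print(n,len(q),np.percentile(q[:,2],[5,50,98]),circ(q[q[:,2]<.166],.008).x if (q[:,2]<.166).sum()>8 else "")
    c=(cv2.projectPoints(np.array([[.51,-.06,.09]]),cv2.Rodrigues(f["R"])[0],f["t"],K(f),np.array(f["dist_coeffs"],float))[0].ravel()).astype(int)
    a=np.clip(c-65,0,[510,350]); ims.append(cv2.resize(f["image"][a[1]:a[1]+130,a[0]:a[0]+130,::-1],(265,265),interpolation=cv2.INTER_CUBIC))
cv2.imwrite("pics/c8.png",np.hstack(ims)); print(robot.sense()["t"])
```

```text
scene 129 [0.1396 0.159  0.1729] [ 0.5069 -0.1073]
side 91 [0.1377 0.1557 0.1741] [ 0.5086 -0.1055]
wrist 480 [0.1397 0.1696 0.173 ] [ 0.5072 -0.1069]
30.2083
```

View pics/c8.png

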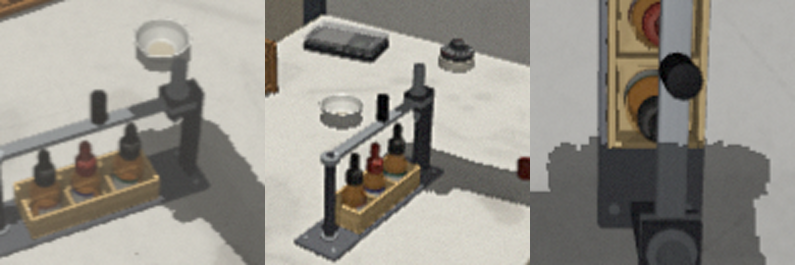

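All three bottles stand upright, the bar is shut, and the pin's collar is on the upper ear: crop (180,95), knob top at about 0.171 m as expected.

```bash
python3 -c "
from plant import robot
print(robot.close_job())"
```

```text
the job is handed in; nothing more can be done
None
```

The job is done and handed in after about 30 s of robot time: the bottle is upright in its cell, the bar is shut with its eye in the yoke, and the pin is through both ears with its collar resting on the upper one.

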